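Flip open the food-pan cover

ROBOT

A 6-joint arm with a two-finger parallel gripper is mounted at the origin on the work surface. World frame = base frame: x ahead of the robot, y to its left, z up, the work surface at z = 0. Lengths are in m, angles in degrees, forces in N, time in s.
With the tool pointing down it reaches from about 0.3 to 0.75 m from the base axis. Payload 8.5 kg.
Tool frame: the origin (TCP) lies between the finger pads; the fingertips stand 22 mm ahead of it and the grasp point (between the pads) lies 3 mm ahead of it (env.nose_length is the distance from the TCP to the fingertips, in m); z points along the fingers, x is the direction in which the jaws open and shut, and the axes are right-handed (so a half turn about z gives the same grasp; the last joint's range is limited). The gripper opens to 85 mm and grips with 20 to 120 N. Pads are 22 mm wide; open, the fingers measure 114 mm over their backs; the gripper's body (76 mm by 85 mm) begins 54 mm behind the grasp point. The pads swing forward as they close: fully open they stand 13 mm farther back than shut.
Start: joints at [-12.336, 21.807, 74.336, -0, 83.858, -12.336], TCP at [0.55, 0, 0.217] pointing down, gripper open.
Joint ranges: [-178.18, 178.18], [-50.72, 133.34], [12.68, 142.11], [-81.47, 261.47], [9.98, 163.14], [-165.26, 165.26]. Speed limits (degrees/s): [136.94, 136.94, 180, 180, 180, 180].

INTERFACE

Orientations are given as a 3x3 rotation matrix whose columns are the frame's x, y, z axes.
In Python, from rig import env gives the robot as it stands.
- The arm moves only by the tool arm_command, never from a script. Its argument "steps" is a list of rows, each an object with "delta_pos": the shift along the world's x, y, z in mm, a list of three; "dr": the turn, a rotation vector about the world's x, y, z in degrees, a list of three. In form: [{"delta_pos": [dx, dy, dz], "dr": [wx, wy, wz]}, ...]. A call has 1 to 20 rows; each row shifts and turns the commanded pose from where the row before left it; what a row does not reach is not made up. A row lasts 1/10 s, in which the tool goes at most 50 mm and 8.59 degrees, less where a joint would pass 70% of its speed; a pose out of reach is approached as far as the arm can. A call with a gripper value outside its range is refused whole. "grip" is the opening, from 0 (shut) to 1 (fully open), set as the call begins (left out, the last holds). The fingers move at their own pace and stop on an object; "squeeze" is the grip in N (left out, the last holds). Time passes only in rows, so rows that do not move let the fingers close. It gives the time, the measured TCP pose, the force and the opening at its end, in the units of the state.
- env.observe(): the state, without advancing time (a new reading comes with each control period).
- env.get_image(name): name is "scene" or "side" or "wrist"; returns the picture (480x640x3 uint8, blue, green, red); there is no depth.
- env.get_calibration(name): a dict with "fx", "fy", "cx", "cy" (pixels), "view" (4x4, takes a point from world to camera coordinates). Camera axes: x right, y up, looking along -z (the intrinsics and any distortion apply to the point x, -y, -z); pixel columns grow to the right and rows downward; lengths in m; the calibration is good to about 2 mm. A picture is of the moment at which its call begins: read the wrist's pose just before it. get_calibration takes no time and is no camera call; for the wrist camera it gives the pose at the moment of the call.
- env.close_job(): hands the job in, once; it reports no verdict.
The state is a dict: "time_s": time; "q": joint angles; "qvel": joint speeds; "joint_efforts": joint torques, N m; "position": TCP position; "tool_rot": TCP orientation; "ft_force": force on the tool from outside, world axes, zero at the start; "wrist_torque": the same for the moment, N m; "grip_width": finger opening in m.
Only numpy, scipy, OpenCV 4.12 (cv2) and the standard library are available. Lean on these libraries where they do the work, as an engineer would, in place of code of your own. Each camera call takes 0.05 s, during which the arm holds its last target. There are 200 camera calls.

TASK

Open the hinged half of the food pan's cover by pushing with the fingertips: push it up by its blue tab, turn it right over its spine without slamming it, and press it down until it lies flat on the fixed half, then move clear. Only push the leaf, never pinch or grip it, and leave the cups in the pan and the other things on the counter where they stand.

Things in the scene. Friction and masses are not known exactly. Their poses are not given: they have to be found in the camera images.
- pan: Stainless food pan, fixed to the counter and unable to move: 176 mm (its x) by 330 mm (its y), its rim 73 mm above the counter, on a black foot 200 by 320 by 8 mm. Origin on the counter at the centre of its underside, z up. Its +y half is closed by a fixed 4 mm dark steel cover plate, top face 77 mm above the counter; its -y half is closed by the moving leaf. Inside floor 12 mm above the counter.
- spine (a point): Middle of the hinge axis of the moving leaf, 77 mm above the counter at the middle of the pan; the axis runs along the pan's x. Axes as the pan's. Fixed to the pan.
- tab (a point): Middle of the outer edge of the blue tab on the moving leaf, 195 mm from the hinge axis. The leaf is an aluminium plate 170 mm (along the spine) by 160 mm, 4 mm thick, 0.2 to 0.34 kg; the blue tab, 90 mm along the spine and 5 mm thick, sticks out 30 mm beyond the leaf's edge, the pan's end wall and its foot's end, so that its underside is free for fingertips. With the leaf shut its axes are the pan's (+y towards the spine) and they turn with the leaf.
- leaf (a joint): Angle of the moving leaf, rad: 0 = shut, lying level over the pan's -y half with the tab towards the pan's -y; 1.57 = upright, tab up; 3.14 (stop) = turned right over, lying flat on the fixed half with the tab beyond the pan's +y end. Starts shut or a little ajar. The hinge is stiff: the leaf stays at whatever angle it is left, and moving it takes about 2 to 4 N at the tab.
- cup0: small loose lidded sauce cup standing inside the pan under the moving leaf, 52 mm diameter, 45 mm tall, red lid; origin at the centre of its underside. Bystander.
- cup1: small loose lidded sauce cup standing inside the pan under the moving leaf, 52 mm diameter, 45 mm tall, yellow lid; origin at the centre of its underside. Bystander.
- cup2: small loose lidded sauce cup standing inside the pan under the moving leaf, 52 mm diameter, 45 mm tall, green lid; origin at the centre of its underside. Bystander.
- foil_tray: loose open aluminium tray with two compartments, 150 x 210 x 40 mm, to the robot's left; origin at the centre of its underside. Bystander.
- spatula: loose spatula with a blue handle, 260 mm long, lying to the right of the robot; origin at the centre of its underside. Bystander.
- sauce_bottle: loose yellow bottle with a red cap, 60 mm diameter, 170 mm tall, far left; origin at the centre of its underside. Bystander.
- bowl: loose steel bowl, 120 mm across, 50 mm tall, far right; origin at the centre of its underside. Bystander.

How it is judged:
By the outcome, as a careful person would: the job done as asked, in the order asked, and still so for the second after the job is handed in, with the robot touching nothing.
It also fails if it takes over 48 s, if anything falls off the work surface, if the arm or the gripper's body presses on something with over 40 N, if the wrist force passes 120 N, or if a joint passes its speed limit or range.

## Working session

There is one attempt and no reset: what is moved stays moved. The work goes in short steps, Python scripts to look and compute and a tool call to move; the robot and the scene stay as the last step left them, time stands still between calls to the robot, and variables do not carry over. Pictures are saved under pics/ and viewed, about 8 in all and at most 12, crops included, and the job is handed in when it is done.

Besides the shell and the picture viewer there is one more tool, called after "Emit:" by a JSON object that holds its "name" and its "arguments". arm_command: Moves the arm, as the interface text tells. Its arguments: {"type":"object","properties":{"steps":{"type":"array"},"grip":{"type":"number"},"squeeze":{"type":"number"}},"required":["steps"]}

```bash
mkdir -p pics; ls
python3 - <<'E'
from rig import env
import cv2
s=env.observe();print(s)
print(env.nose_length)
for n in("scene","side"):
    c=env.get_calibration(n);print(n,c)
    cv2.imwrite(f"pics/{n}0.png",env.get_image(n))
E
```

```text
pics
{'time_s': 0.0, 'q': array([-1.23349706e+01,  2.18414893e+01,  7.43848161e+01,  1.89731965e-03,
        8.38586854e+01, -1.23343073e+01]), 'qvel': array([ 0.02526314, -0.07077923,  0.06184995, -0.05424305, -0.06380249,
       -0.03919048]), 'joint_efforts': array([-1.00240642e-03, -4.48466885e+01, -2.31285810e+01, -2.87182611e-04,
        4.73836102e-03,  1.77242771e-05]), 'position': array([5.49685830e-01, 8.33223545e-05, 2.16006754e-01]), 'tool_rot': array([[ 9.99998960e-01, -1.53941309e-05, -1.44209129e-03],
       [-1.48907815e-05, -9.99999939e-01,  3.49051339e-04],
       [-1.44209657e-03, -3.49029502e-04, -9.99998899e-01]]), 'ft_force': array([-0.15215807, -0.34244565, -0.35129134]), 'wrist_torque': array([-0.01970739,  0.00170221, -0.00259037]), 'grip_width': 0.08548163756328002}
0.022
scene {'fx': 448.0398110176263, 'fy': 448.0398110176263, 'cx': 319.6649813150502, 'cy': 243.9929732860604, 'view': array([[ 0.74286862,  0.66940869, -0.00618303, -0.39871069],
       [-0.46561277,  0.52330052,  0.71369553,  0.22051373],
       [ 0.48098957, -0.52730312,  0.70042877, -1.51827685],
       [ 0.        ,  0.        ,  0.        ,  1.        ]])}
side {'fx': 442.57187171186604, 'fy': 442.57187171186604, 'cx': 319.8249494145898, 'cy': 238.67832083274322, 'view': array([[ 0.78022976, -0.62547709,  0.0044642 , -0.45314588],
       [ 0.3825497 ,  0.48282074,  0.78774353, -0.2568811 ],
       [-0.49487094, -0.61291316,  0.61598718, -0.91997779],
       [ 0.        ,  0.        ,  0.        ,  1.        ]])}
```

View pics/scene0.png

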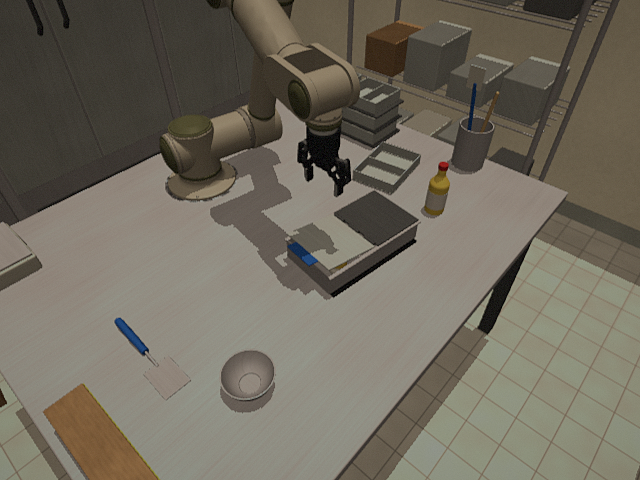

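View pics/side0.png

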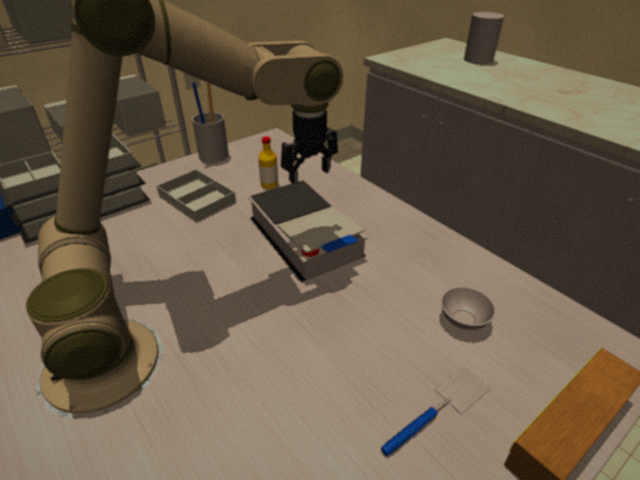

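The scene view shows the pan near (350,240), with the dark fixed half away from the camera and the blue tab at about (302,252). The leaf is a little ajar. In the side view the tab is near (340,243). I'll zoom in on both.

Run:
```python
import cv2,numpy as np
a=cv2.imread("pics/scene0.png")[180:300,275:435]
b=cv2.imread("pics/side0.png")[170:290,235:395]
f=lambda i:cv2.convertScaleAbs(cv2.resize(i,None,fx=5,fy=5,interpolation=cv2.INTER_CUBIC)[:,:],alpha=1.3)
cv2.imwrite("pics/ca.png",f(a));cv2.imwrite("pics/cb.png",f(b))
```

```text
(no output)
```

View pics/ca.png

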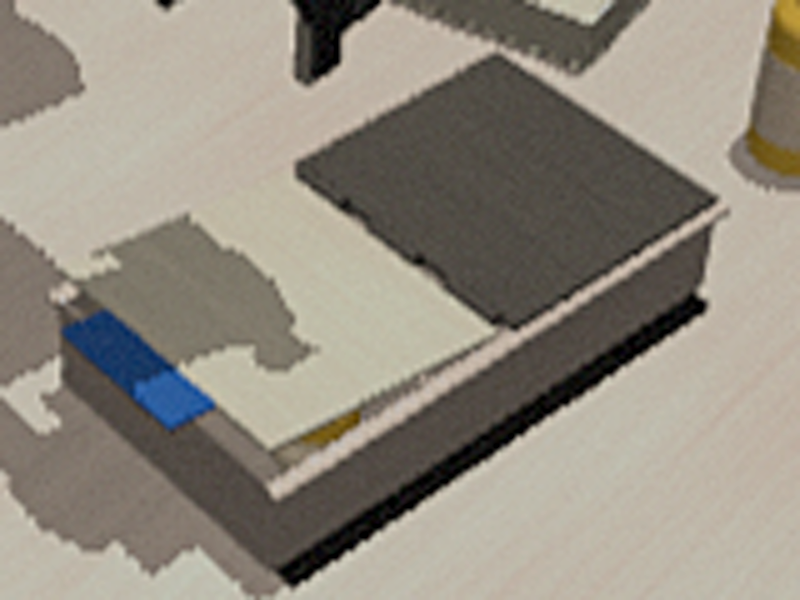

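View pics/cb.png

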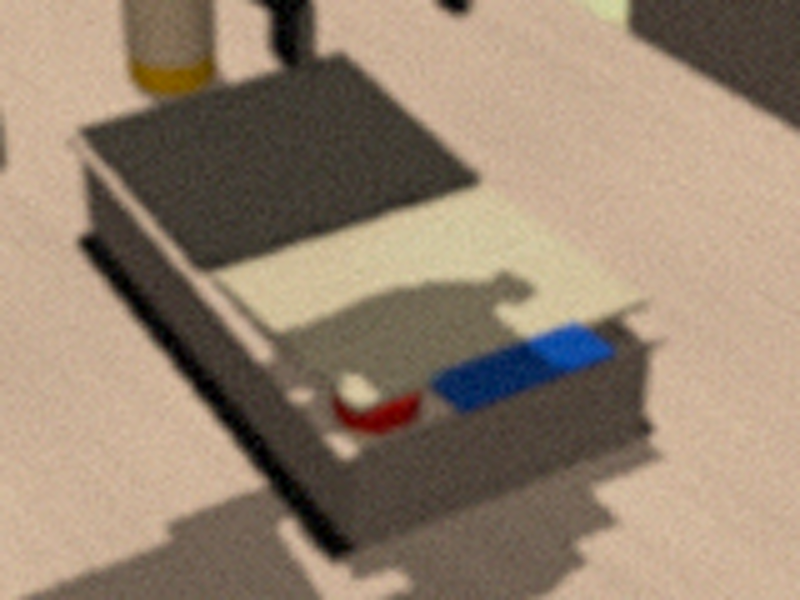

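```bash
cat > h.py <<'E'
import numpy as np,cv2
from scipy.optimize import least_squares
from rig import env
CAL={n:env.get_calibration(n) for n in("scene","side")}
def proj(n,P):
    c=CAL[n];p=c["view"][:3,:3]@P+c["view"][:3,3]
    return np.array([c["cx"]+c["fx"]*p[0]/-p[2],c["cy"]-c["fy"]*p[1]/-p[2]])
def leafpt(x,r,h,th): # r from axis, h above mid-axis line
    return np.array([x,-r*np.cos(th)-(-h*np.sin(th))*1,.077+r*np.sin(th)+h*np.cos(th)])
def world(v,p): 
    c,s=np.cos(v[2]),np.sin(v[2]);return np.array([v[0]+c*p[0]-s*p[1],v[1]+s*p[0]+c*p[1],p[2]])
E
cat > fit.py <<'E'
from h import *
C=[]
def add(n,off,L):
    for k,u,v in L: C.append((n,k,np.array([u,v])/5-.4+off))
add("scene",(275,180),[("cfl",497,52),("cfr",717,203),("csr",515,327),("csl",298,168),("rnr",275,493),("tol",62,328),("tor",170,430),("tir",213,405),("til",110,310),("lr",272,450)])
add("side",(235,170),[("cfl",82,130),("cfr",343,52),("csr",478,182),("csl",205,268),("rnl",345,458),("tol",462,410),("tor",615,352),("tir",578,325),("til",435,383),("lr",645,302)])
def pt(k,v):
    th,l=v[3],v[4]; w=.085
    d={"cfl":(-w,l,.077),"cfr":(w,l,.077),"csl":(-w,v[5],.077),"csr":(w,v[5],.077),"rnr":(.088,-.165,.073),"rnl":(-.088,-.165,.073)}
    if k in d:return np.array(d[k])
    x={"l":-.045,"r":.045}[k[-1]]
    if k=="lr":return leafpt(.085,.16,.002,th)
    # 'ti' corner in image is where the leaf begins
    return leafpt(x,.195 if k[1]=="o" else .165,.002,th)
f=lambda v:np.concatenate([proj(n,world(v,pt(k,v)))-uv for n,k,uv in C])
r=least_squares(f,[.55,0,0.1,.05,.16,.003],loss="soft_l1")
print(r.x,np.degrees(r.x[2:4]))
for c,e in zip(C,f(r.x).reshape(-1,2)):print(c[0],c[1],e.round(1))
for k in("tol","tor"):print(k,world(r.x,pt(k,r.x)))
E
python3 fit.py
```

```text
[ 0.59023939  0.08071557 -0.14647623  0.10219449  0.16115908  0.00172359] [-8.39247003  5.85531319]
scene cfl [0.2 0.3]
scene cfr [-0.9 -1.2]
scene csr [-1.3 -0.3]
scene csl [-0.3 -0.7]
scene rnr [-0.9 -1.1]
scene tol [-0.5  0.5]
scene tor [-0.2 -0. ]
scene tir [0.7 0.2]
scene til [-0.8 -0.2]
scene lr [ 0.9 -0.5]
side cfl [ 1. -1.]
side cfr [ 0.1 -0.2]
side csr [ 0.2 -1.2]
side csl [ 0.4 -0.7]
side rnl [ 1.6 -1.9]
side tol [-0.3  0.3]
side tor [0.5 0.2]
side tir [1.1 0.2]
side til [-1.3 -0.1]
side lr [-0.3 -0.9]
tol [ 0.5174387  -0.10442006  0.09888282]
tor [ 0.60647494 -0.11755584  0.09888282]
```

```bash
cat >> h.py <<'E'
V=[.5902,.0807,-.1465]
def ray(n,u,v,z):
    c=CAL[n];R=c["view"][:3,:3];t=c["view"][:3,3];o=-R.T@t
    d=R.T@np.array([(u-c["cx"])/c["fx"],-(v-c["cy"])/c["fy"],-1]);return o+d*(z-o[2])/d[2]
def tcp(yU,zU,phi,x=0.,nose=.022,hw=.011):
    "TCP (world) & R placing the fingertip's upper edge at pan-frame (x,yU,zU), tool phi rad below level"
    d=np.array([0,np.cos(phi),-np.sin(phi)]);u=np.array([0,np.sin(phi),np.cos(phi)])
    p=np.array([x,yU,zU])-hw*u-nose*d
    c,s=np.cos(V[2]),np.sin(V[2]);Z=np.array([[c,-s,0],[s,c,0],[0,0,1]])
    return world(V,p),Z@np.column_stack([[1,0,0],-u,d])  # y=-u: at phi=90 tool y=-pan y
E
python3 - <<'E'
from h import *
print("bowl",ray("scene",248,400,0),ray("scene",248,352,.05),"spat",ray("scene",118,322,.01),ray("scene",185,378,.005),"tray",ray("scene",357,177,.04), ray("scene",400,190,.0),"bottle",ray("scene",434,212,0))
s=env.observe()
p,R=tcp(-.185,.078,np.radians(18));print("under tab",p)
p,R=tcp(-.235,.13,np.radians(18));print("pre",p,(p-s["position"])*1e3)
print(cv2.Rodrigues(R@s["tool_rot"].T)[0].ravel()*57.2958)
E
```

```text
bowl [ 0.71192821 -0.4222049   0.        ] [ 0.65157662 -0.36104282  0.05      ] spat [ 0.33079513 -0.50243199  0.01      ] [ 0.57245481 -0.48199941  0.005     ] tray [0.41889524 0.31203344 0.04      ] [0.53621089 0.39377148 0.        ] bottle [ 6.78528347e-01  3.71726370e-01 -1.11022302e-16]
under tab [ 0.55964384 -0.12638018  0.07433675]
pre [ 0.55234501 -0.17584458  0.12633675] [   2.61190497 -175.90891096  -89.75829525]
[71.84359018 -5.33306846 -7.30278457]
```

Emit:
{"name": "arm_command", "arguments": {"steps": [{"delta_pos":[0,-15,0],"dr":[6,-0.44,-0.61]},{"delta_pos":[0,-15,0],"dr":[6,-0.44,-0.61]},{"delta_pos":[0,-15,0],"dr":[6,-0.44,-0.61]},{"delta_pos":[0,-15,0],"dr":[6,-0.44,-0.61]},{"delta_pos":[0,-15,0],"dr":[6,-0.44,-0.61]},{"delta_pos":[0,-15,0],"dr":[6,-0.44,-0.61]},{"delta_pos":[0,-15,0],"dr":[6,-0.44,-0.61]},{"delta_pos":[0,-15,0],"dr":[6,-0.44,-0.61]},{"delta_pos":[0,-15,0],"dr":[6,-0.44,-0.61]},{"delta_pos":[0,-15,0],"dr":[6,-0.44,-0.61]},{"delta_pos":[1,-15,0],"dr":[6,-0.44,-0.61]},{"delta_pos":[1,-11,0],"dr":[5.8,-0.44,-0.61]},{"delta_pos":[0,0,0],"dr":[0,0,0]}], "grip": 0}}

```text
time_s: 1.4
position: [0.5516, -0.1777, 0.2139]
tool_rot: [[0.989, -0.05, 0.141], [-0.15, -0.302, 0.942], [-0.005, -0.952, -0.306]]
ft_force: [-0.2, 0.3, -0.1]
grip_width: 0.0
```

Run:
```python
from h import *
s=env.observe();print(s["time_s"],s["q"].round(1),s["position"],s["grip_width"],s["ft_force"].round(1))
p,R=tcp(-.240,.078,np.radians(18));print((p-s["position"])*1e3,cv2.Rodrigues(R@s["tool_rot"].T)[0].ravel()*57.2958)
a=env.get_image("side");b=env.get_image("scene")
tip=s["position"]+.022*s["tool_rot"][:,2];print(proj("side",tip),proj("scene",tip))
cv2.imwrite("pics/p1.png",np.hstack([a[100:400,150:550],b[40:340,200:600]]))
```

```text
1.4 [-50.3  43.7  67.3  54.2 118.9 -37. ] [ 0.5515674  -0.17769702  0.2139392 ] 9.352971656369523e-07 [-0.2  0.3 -0.1]
[ 4.77332260e-02 -3.09400399e+00 -1.39602452e+02] [-0.2296317  -0.25307753  0.21397687]
[355.72697285 219.189338  ] [278.94339566 231.74168846]
```

View pics/p1.png

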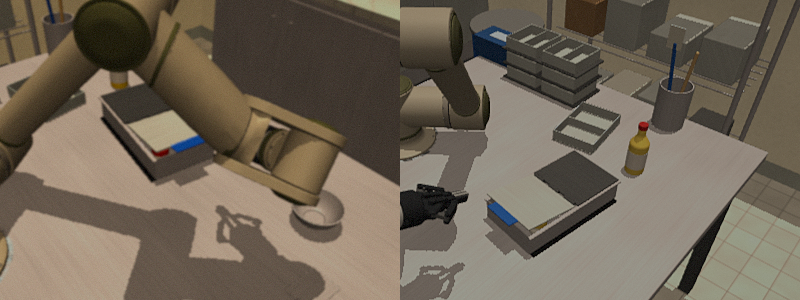

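The scene half shows the shut fingers left of the tab, tip near composite (467,193), but I predicted (479,192). The wrist hides the gripper in the side half, near the bowl. I'll zoom in to settle the tip position.

Run:
```python
from h import *
s=env.observe();b=cv2.imread("pics/p1.png")[:,400:]
b=cv2.resize(b[140:280,:150],None,fx=5,fy=4.28,interpolation=cv2.INTER_CUBIC)
for k,col in((0,(0,0,255)),(.022,(0,255,0)),(-.15,(255,0,255)),(-.2,(255,255,0))):
    u=proj("scene",s["position"]+k*s["tool_rot"][:,2])-[200,180]; print(k,u,s["position"]+k*s["tool_rot"][:,2])
    cv2.circle(b,(int(u[0]*5),int(u[1]*4.28)),4,col,1)
cv2.imwrite("pics/p2.png",cv2.convertScaleAbs(b,alpha=1.3))
```

```text
0 [71.81573018 52.5448194 ] [ 0.55199579 -0.17586871  0.21620718]
0.022 [79.56023992 50.73316029] [ 0.55505883 -0.15519079  0.20934849]
-0.15 [12.56575082 66.40505955] [ 0.53111145 -0.31685449  0.26297098]
-0.2 [-10.0910975   71.70513497] [ 0.52415    -0.36384975  0.27855892]
```

View pics/p2.png

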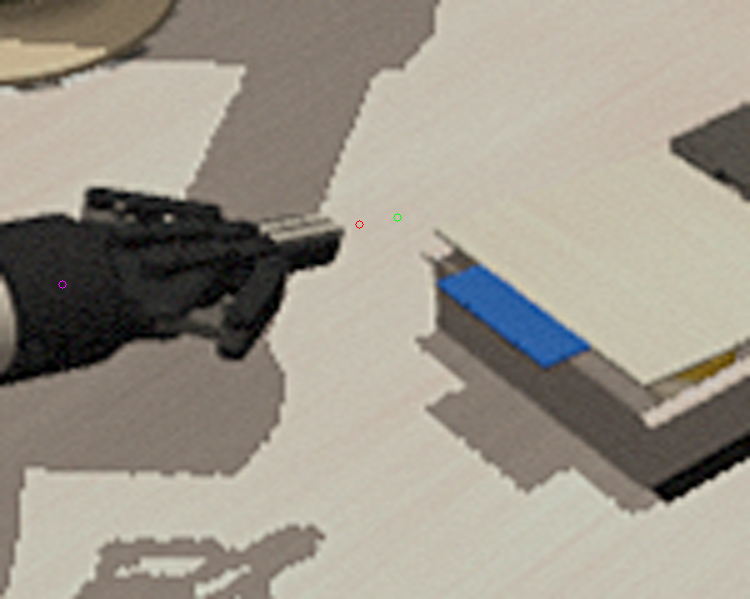

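Run:
```python
from h import *
for n in("scene","side"):
    for x in(.5,.6):
        print(n,x,[proj(n,np.array([x,0,z])).round(0) for z in(.194,.207,.216)])
s=env.observe();print(s["time_s"],s["position"],s["qvel"].round(2),s["tool_rot"])
c=cv2.resize(cv2.imread("pics/scene0.png")[130:210,290:370],None,fx=5,fy=5)
d=cv2.resize(cv2.imread("pics/side0.png")[110:190,270:350],None,fx=5,fy=5)
cv2.imwrite("pics/p3.png",cv2.convertScaleAbs(np.hstack([c,d]),alpha=2))
```

```text
scene 0.5 [array([308., 194.]), array([308., 190.]), array([308., 188.])]
scene 0.6 [array([338., 211.]), array([339., 207.]), array([339., 204.])]
side 0.5 [array([294., 202.]), array([293., 197.]), array([293., 194.])]
side 0.6 [array([326., 188.]), array([326., 184.]), array([326., 180.])]
1.5 [ 0.55199579 -0.17586871  0.21620718] [ 1.19 -2.05 -0.37 -0.01  0.1  -0.06] [[ 9.89173565e-01 -4.63783684e-02  1.39228966e-01]
 [-1.46748804e-01 -3.08290385e-01  9.39905222e-01]
 [-6.68319125e-04 -9.50161084e-01 -3.11758670e-01]]
```

View pics/p3.png

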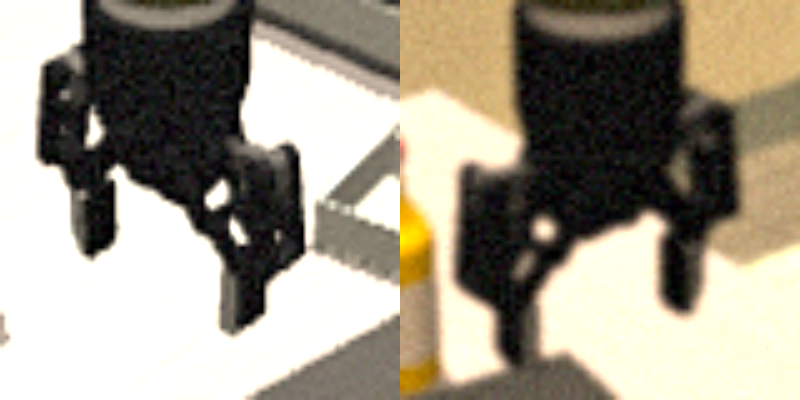

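Both cameras put the fingertips about 34 mm farther back along the tool than TCP + 22 mm. They agree with each other in the open and the shut state, and the pan fits to within about 1–2 px. So I'll use an effective nose of −12 mm, approach slowly, and check it near the tab.

```bash
sed -i 's/nose=.022/nose=-.012/' h.py
python3 - <<'E'
from h import *
s=env.observe()
p,R=tcp(-.225,.076,np.radians(18));print(p,(p-s["position"])*1e3,cv2.Rodrigues(R@s["tool_rot"].T)[0].ravel()*57.2958)
E
```

```text
[ 0.55852506 -0.13396216  0.06183017] [   6.52927333   41.90654748 -154.37700838] [ 0.15786824 -0.06206627  0.04467664]
```

Emit:
{"name": "arm_command", "arguments": {"steps": [{"delta_pos":[0,0,-15],"dr":[0,0,0]},{"delta_pos":[0,0,-20],"dr":[0,0,0]},{"delta_pos":[0,0,-20],"dr":[0,0,0]},{"delta_pos":[0,0,-20],"dr":[0,0,0]},{"delta_pos":[0,0,-20],"dr":[0,0,0]},{"delta_pos":[0,0,-20],"dr":[0,0,0]},{"delta_pos":[2,0,-20],"dr":[0,0,0]},{"delta_pos":[2,0,-14],"dr":[0,0,0]},{"delta_pos":[2,5,-4],"dr":[0,0,0]},{"delta_pos":[0,0,0],"dr":[0,0,0]},{"delta_pos":[0,0,0],"dr":[0,0,0]}]}}

```text
time_s: 2.6
position: [0.5582, -0.1709, 0.0642]
tool_rot: [[0.989, -0.045, 0.139], [-0.146, -0.307, 0.94], [0.001, -0.951, -0.311]]
ft_force: [-0.1, 0.5, 0.7]
grip_width: 0.0003
```

Run:
```python
from h import *
s=env.observe();print(s["time_s"],s["position"],s["ft_force"].round(1))
p,R=tcp(-.180,.076,np.radians(18));print((p-s["position"])*1e3)
b=env.get_image("scene");a=env.get_image("side")
for k in(-.012,.022):print(proj("scene",s["position"]+k*s["tool_rot"][:,2]),proj("side",s["position"]+k*s["tool_rot"][:,2]))
f=lambda i:cv2.resize(i,(400,400),interpolation=cv2.INTER_CUBIC)
cv2.imwrite("pics/p4.png",cv2.convertScaleAbs(np.hstack([f(b[200:300,240:340]),f(a[180:320,280:420])]),alpha=1.4))
```

```text
2.6 [ 0.55815698 -0.17087757  0.06421722] [-0.1  0.5  0.7]
[ 6.93702366 81.4333683  -2.3870472 ]
[276.08406024 278.56848937] [360.29935276 271.99238179]
[286.84751996 275.12317382] [352.46388377 267.41629429]
```

View pics/p4.png

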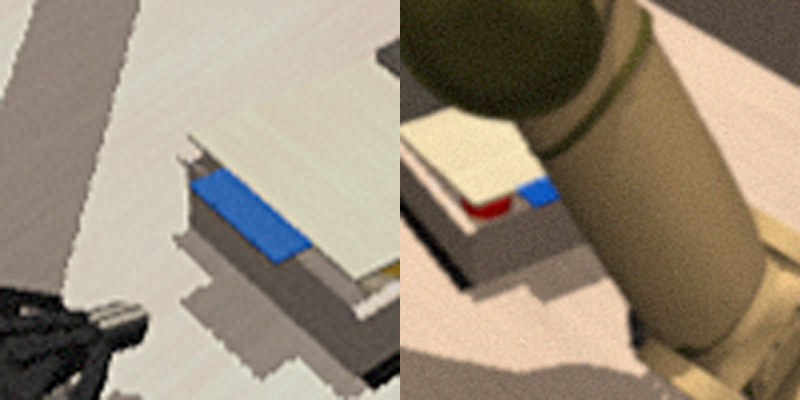

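The tip at scene px (276,279.5) matches the −12 mm model (276.1,278.6). The tab is clear of it, so I'll slide in under the tab.

Emit:
{"name": "arm_command", "arguments": {"steps": [{"delta_pos":[1,10,0],"dr":[0,0,0]},{"delta_pos":[1,12,0],"dr":[0,0,0]},{"delta_pos":[1,12,0],"dr":[0,0,0]},{"delta_pos":[1,12,0],"dr":[0,0,0]},{"delta_pos":[1,12,-1],"dr":[0,0,0]},{"delta_pos":[1,12,-1],"dr":[0,0,0]},{"delta_pos":[1,8,0],"dr":[0,0,0]},{"delta_pos":[0,3,0],"dr":[0,0,0]},{"delta_pos":[0,0,0],"dr":[0,0,0]},{"delta_pos":[0,0,0],"dr":[0,0,0]}]}}

```text
time_s: 3.7
position: [0.5651, -0.0904, 0.0616]
tool_rot: [[0.989, -0.046, 0.14], [-0.147, -0.307, 0.94], [0.0, -0.951, -0.31]]
ft_force: [-0.4, -0.5, 0.1]
grip_width: -0.0003
```

```bash
cat > plan.py <<'E'
from h import *
import sys
# python3 plan.py th0 th1 n [phi1]: rows from the present pose to theta th1, phi interpolated
def U(th,r=.18,h=-.003): q=leafpt(0,r,h,th);return q[1],q[2]
def plan(ths,phis,pen=0):
    s=env.observe();print(s["time_s"],s["position"].round(4),s["ft_force"].round(1))
    P,R=s["position"],s["tool_rot"];acc=np.zeros(3)
    T=np.zeros(3)
    for th,ph in zip(ths,phis):
        y,z=U(np.radians(th)); p,Rn=tcp(y,z,np.radians(ph))
        d=((p-P)*1e3-T).round(0);T=T+d
        w=(cv2.Rodrigues(Rn@R.T)[0].ravel()*57.2958).round(1);R=cv2.Rodrigues(w/57.2958)[0]@R
        print(round(th,1),d.astype(int).tolist(),w.tolist())
E
python3 - <<'E'
from plan import *
plan(np.concatenate([[2,4,6,8],np.linspace(10.5,50.5,17)]),[18]*21)
E
```

```text
3.7 [ 0.5651 -0.0904  0.0616] [-0.4 -0.5  0.1]
2.0 [0, 1, 5] [0.1, -0.0, 0.1]
4.0 [0, 0, 6] [-0.0, -0.0, -0.0]
6.0 [0, 1, 6] [-0.0, -0.0, -0.0]
8.0 [0, 0, 6] [-0.0, -0.0, -0.0]
10.5 [0, 1, 8] [-0.0, -0.0, -0.0]
13.0 [1, 2, 8] [-0.0, -0.0, -0.0]
15.5 [0, 2, 7] [-0.0, -0.0, -0.0]
18.0 [0, 2, 8] [-0.0, -0.0, -0.0]
20.5 [1, 2, 7] [-0.0, -0.0, -0.0]
23.0 [0, 3, 8] [-0.0, -0.0, -0.0]
25.5 [0, 3, 7] [-0.0, -0.0, -0.0]
28.0 [1, 3, 7] [-0.0, -0.0, -0.0]
30.5 [0, 4, 7] [-0.0, -0.0, -0.0]
33.0 [1, 4, 7] [-0.0, -0.0, -0.0]
35.5 [1, 4, 6] [-0.0, -0.0, -0.0]
38.0 [0, 5, 7] [-0.0, -0.0, -0.0]
40.5 [1, 5, 6] [-0.0, -0.0, -0.0]
43.0 [1, 5, 6] [-0.0, -0.0, -0.0]
45.5 [1, 5, 6] [-0.0, -0.0, -0.0]
48.0 [0, 6, 5] [-0.0, -0.0, -0.0]
50.5 [1, 5, 5] [-0.0, -0.0, -0.0]
```

Emit:
{"name": "arm_command", "arguments": {"steps": [{"delta_pos":[0,0,5],"dr":[0,0,0]},{"delta_pos":[0,0,6],"dr":[0,0,0]},{"delta_pos":[0,1,6],"dr":[0,0,0]},{"delta_pos":[0,1,6],"dr":[0,0,0]},{"delta_pos":[0,1,8],"dr":[0,0,0]},{"delta_pos":[1,2,8],"dr":[0,0,0]},{"delta_pos":[0,2,7],"dr":[0,0,0]},{"delta_pos":[0,2,8],"dr":[0,0,0]},{"delta_pos":[1,2,7],"dr":[0,0,0]},{"delta_pos":[0,3,8],"dr":[0,0,0]},{"delta_pos":[0,3,7],"dr":[0,0,0]},{"delta_pos":[1,3,7],"dr":[0,0,0]},{"delta_pos":[0,4,7],"dr":[0,0,0]},{"delta_pos":[1,4,7],"dr":[0,0,0]},{"delta_pos":[1,4,6],"dr":[0,0,0]},{"delta_pos":[0,5,7],"dr":[0,0,0]}]}}

```text
time_s: 5.3
position: [0.5702, -0.0528, 0.1722]
tool_rot: [[0.989, -0.045, 0.14], [-0.147, -0.307, 0.94], [0.0, -0.951, -0.31]]
ft_force: [2.7, -2.4, -2.0]
grip_width: -0.0001
```

Run:
```python
from plan import *
b=env.get_image("scene");cv2.imwrite("pics/p5.png",cv2.convertScaleAbs(cv2.resize(b[150:310,240:440],None,fx=4,fy=3.75,interpolation=cv2.INTER_CUBIC),alpha=1.4))
plan(np.linspace(41,91,20),[18]*20)
```

```text
5.35 [ 0.5703 -0.0522  0.1732] [ 1.5 -0.6  0.1]
41.0 [1, 4, 5] [0.1, 0.1, 0.0]
43.6 [1, 6, 7] [-0.0, -0.0, 0.0]
46.3 [1, 6, 6] [-0.0, -0.0, 0.0]
48.9 [0, 5, 5] [-0.0, -0.0, 0.0]
51.5 [1, 7, 6] [-0.0, -0.0, 0.0]
54.2 [1, 6, 5] [-0.0, -0.0, 0.0]
56.8 [1, 7, 5] [-0.0, -0.0, 0.0]
59.4 [1, 7, 4] [-0.0, -0.0, 0.0]
62.1 [1, 7, 4] [-0.0, -0.0, 0.0]
64.7 [1, 7, 4] [-0.0, -0.0, 0.0]
67.3 [2, 7, 4] [-0.0, -0.0, 0.0]
69.9 [1, 8, 3] [-0.0, -0.0, 0.0]
72.6 [1, 8, 2] [-0.0, -0.0, 0.0]
75.2 [1, 7, 3] [-0.0, -0.0, 0.0]
77.8 [1, 8, 2] [-0.0, -0.0, 0.0]
80.5 [1, 8, 2] [-0.0, -0.0, 0.0]
83.1 [1, 8, 1] [-0.0, -0.0, 0.0]
85.7 [2, 9, 1] [-0.0, -0.0, 0.0]
88.4 [1, 8, 0] [-0.0, -0.0, 0.0]
91.0 [1, 8, 1] [-0.0, -0.0, 0.0]
```

View pics/p5.png

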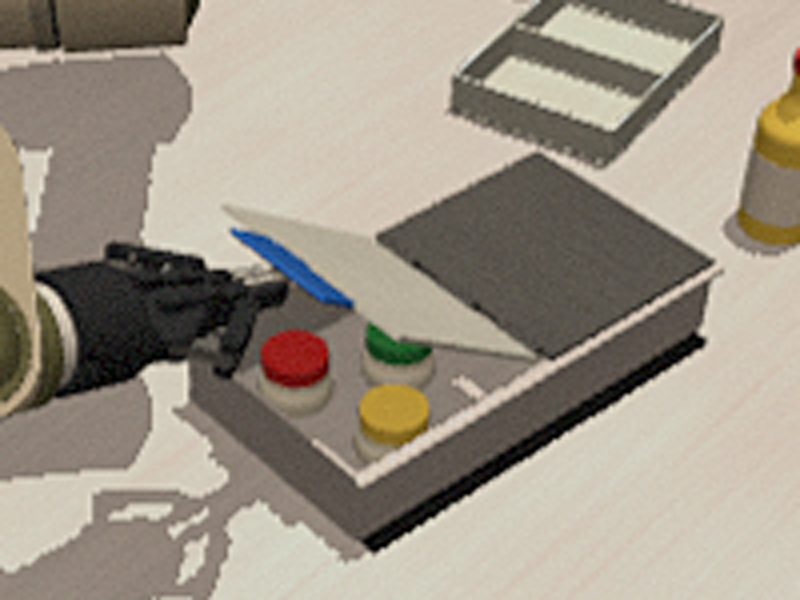

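The leaf is at about 38°, with the fingertips under the blue tab (tip near picture px (285,285)) and all three cups upright. I'll keep going.

Emit:
{"name": "arm_command", "arguments": {"steps": [{"delta_pos":[1,4,5],"dr":[0,0,0]},{"delta_pos":[1,6,7],"dr":[0,0,0]},{"delta_pos":[1,6,6],"dr":[0,0,0]},{"delta_pos":[0,5,5],"dr":[0,0,0]},{"delta_pos":[1,7,6],"dr":[0,0,0]},{"delta_pos":[1,6,5],"dr":[0,0,0]},{"delta_pos":[1,7,5],"dr":[0,0,0]},{"delta_pos":[1,7,4],"dr":[0,0,0]},{"delta_pos":[1,7,4],"dr":[0,0,0]},{"delta_pos":[1,7,4],"dr":[0,0,0]},{"delta_pos":[2,7,4],"dr":[0,0,0]},{"delta_pos":[1,8,3],"dr":[0,0,0]},{"delta_pos":[1,8,2],"dr":[0,0,0]},{"delta_pos":[1,7,3],"dr":[0,0,0]},{"delta_pos":[1,8,2],"dr":[0,0,0]},{"delta_pos":[1,8,2],"dr":[0,0,0]}]}}

```text
time_s: 6.95
position: [0.5862, 0.0556, 0.2388]
tool_rot: [[0.989, -0.046, 0.14], [-0.147, -0.307, 0.94], [0.0, -0.951, -0.31]]
ft_force: [1.4, -2.1, -0.5]
grip_width: 0.0004
```

Run:
```python
from plan import *
ths=np.linspace(82.5,130,20)
plan(ths,np.maximum(18,ths-76))
```

```text
6.95 [0.5862 0.0556 0.2388] [ 1.4 -2.1 -0.5]
82.5 [1, 7, 2] [0.1, -0.0, 0.1]
85.0 [1, 8, 1] [-0.0, -0.0, -0.0]
87.5 [2, 7, 1] [-0.0, -0.0, -0.0]
90.0 [1, 8, 0] [-0.0, -0.0, -0.0]
92.5 [1, 8, 0] [-0.0, -0.0, -0.0]
95.0 [1, 7, -1] [-1.0, 0.1, -0.0]
97.5 [1, 7, -1] [-2.5, 0.4, -0.0]
100.0 [1, 8, -1] [-2.5, 0.4, -0.0]
102.5 [1, 7, -2] [-2.4, 0.3, -0.0]
105.0 [1, 6, -2] [-2.5, 0.4, -0.0]
107.5 [1, 7, -2] [-2.5, 0.4, -0.0]
110.0 [1, 7, -2] [-2.5, 0.3, -0.0]
112.5 [1, 7, -3] [-2.4, 0.4, -0.0]
115.0 [1, 6, -3] [-2.5, 0.4, -0.0]
117.5 [1, 6, -4] [-2.5, 0.3, -0.0]
120.0 [1, 7, -4] [-2.5, 0.4, -0.0]
122.5 [1, 6, -4] [-2.4, 0.3, -0.0]
125.0 [1, 5, -4] [-2.5, 0.4, -0.0]
127.5 [0, 6, -4] [-2.5, 0.4, -0.0]
130.0 [1, 5, -5] [-2.4, 0.3, -0.0]
```

Emit:
{"name": "arm_command", "arguments": {"steps": [{"delta_pos":[1,7,2],"dr":[0,0,0]},{"delta_pos":[1,8,1],"dr":[0,0,0]},{"delta_pos":[2,7,1],"dr":[0,0,0]},{"delta_pos":[1,8,0],"dr":[0,0,0]},{"delta_pos":[1,8,0],"dr":[0,0,0]},{"delta_pos":[1,7,-1],"dr":[-1,0.1,0]},{"delta_pos":[1,7,-1],"dr":[-2.5,0.4,0]},{"delta_pos":[1,8,-1],"dr":[-2.5,0.4,0]},{"delta_pos":[1,7,-2],"dr":[-2.5,0.4,0]},{"delta_pos":[1,6,-2],"dr":[-2.5,0.4,0]},{"delta_pos":[1,7,-2],"dr":[-2.5,0.4,0]},{"delta_pos":[1,7,-2],"dr":[-2.5,0.3,0]},{"delta_pos":[1,7,-3],"dr":[-2.4,0.4,0]},{"delta_pos":[1,6,-3],"dr":[-2.5,0.4,0]},{"delta_pos":[1,6,-4],"dr":[-2.5,0.3,0]},{"delta_pos":[1,7,-4],"dr":[-2.5,0.4,0]},{"delta_pos":[1,6,-4],"dr":[-2.4,0.3,0]}]}}

```text
time_s: 8.65
position: [0.604, 0.1748, 0.214]
tool_rot: [[0.989, -0.106, 0.102], [-0.147, -0.722, 0.676], [0.002, -0.684, -0.73]]
ft_force: [-1.1, -0.3, 0.6]
grip_width: -0.0
```

Run:
```python
from plan import *
b=env.get_image("scene");cv2.imwrite("pics/p6.png",cv2.convertScaleAbs(cv2.resize(b[90:310,240:480],None,fx=3,fy=2.7,interpolation=cv2.INTER_CUBIC),alpha=1.4))
ths=np.concatenate([np.linspace(125,165,17),[167,169,171]])
plan(ths,np.minimum(88,ths-76))
```

```text
8.7 [0.6038 0.176  0.2143] [-0.4  1.5  0.4]
125.0 [1, 4, -4] [-2.0, 0.4, -0.0]
127.5 [1, 6, -5] [-2.5, 0.4, -0.0]
130.0 [1, 5, -5] [-2.5, 0.4, -0.0]
132.5 [0, 5, -5] [-2.4, 0.3, -0.0]
135.0 [1, 5, -5] [-2.5, 0.4, -0.0]
137.5 [1, 5, -5] [-2.5, 0.3, -0.0]
140.0 [1, 5, -6] [-2.4, 0.4, -0.0]
142.5 [0, 4, -6] [-2.5, 0.4, -0.0]
145.0 [1, 4, -6] [-2.5, 0.3, -0.0]
147.5 [0, 4, -6] [-2.5, 0.4, -0.0]
150.0 [1, 3, -6] [-2.4, 0.4, -0.0]
152.5 [0, 3, -7] [-2.5, 0.3, -0.0]
155.0 [1, 3, -6] [-2.5, 0.4, -0.0]
157.5 [0, 3, -7] [-2.5, 0.4, -0.0]
160.0 [0, 2, -7] [-2.4, 0.3, -0.0]
162.5 [1, 2, -7] [-2.5, 0.4, -0.0]
165.0 [0, 2, -7] [-1.5, 0.2, -0.0]
167.0 [0, 2, -6] [0.0, 0.0, -0.0]
169.0 [1, 1, -6] [0.0, 0.0, -0.0]
171.0 [0, 2, -7] [0.0, 0.0, -0.0]
```

View pics/p6.png

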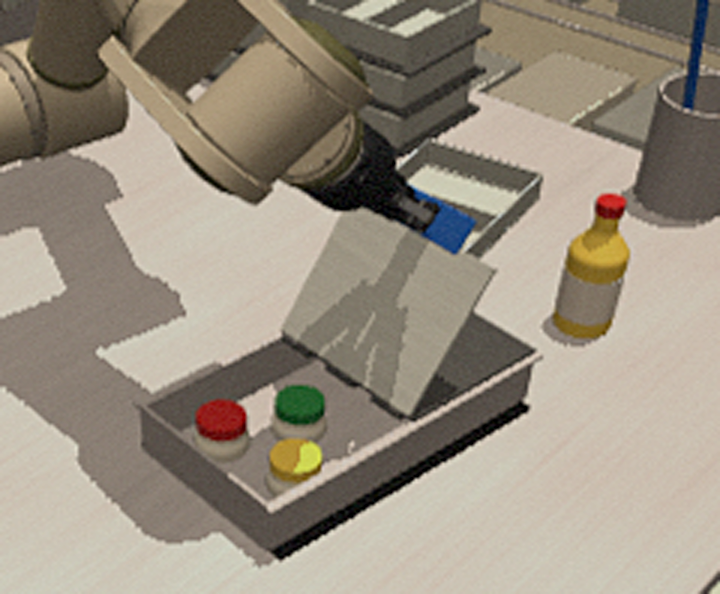

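The leaf is past upright at about 120°, with the tip on the blue tab at picture px (430,215), and the cups and bottle untouched. Next I'll lower it.

Emit:
{"name": "arm_command", "arguments": {"steps": [{"delta_pos":[1,4,-4],"dr":[-2,0.4,0]},{"delta_pos":[1,6,-5],"dr":[-2.5,0.4,0]},{"delta_pos":[1,5,-5],"dr":[-2.5,0.4,0]},{"delta_pos":[0,5,-5],"dr":[-2.4,0.3,0]},{"delta_pos":[1,5,-5],"dr":[-2.5,0.4,0]},{"delta_pos":[1,5,-5],"dr":[-2.5,0.3,0]},{"delta_pos":[1,5,-6],"dr":[-2.4,0.4,0]},{"delta_pos":[0,4,-6],"dr":[-2.5,0.4,0]},{"delta_pos":[1,4,-6],"dr":[-2.5,0.3,0]},{"delta_pos":[0,4,-6],"dr":[-2.5,0.4,0]},{"delta_pos":[1,3,-6],"dr":[-2.4,0.4,0]},{"delta_pos":[0,3,-7],"dr":[-2.5,0.3,0]},{"delta_pos":[1,3,-6],"dr":[-2.5,0.4,0]},{"delta_pos":[0,3,-7],"dr":[-2.5,0.4,0]},{"delta_pos":[0,2,-7],"dr":[-2.4,0.3,0]},{"delta_pos":[1,2,-6],"dr":[-2.5,0.4,0]}]}}

```text
time_s: 10.3
position: [0.6139, 0.2375, 0.1219]
tool_rot: [[0.989, -0.148, 0.01], [-0.148, -0.987, 0.064], [0.0, -0.065, -0.998]]
ft_force: [-0.3, -0.7, 0.7]
grip_width: 0.0003
```

Run:
```python
from plan import *
ths=np.linspace(163,181,16)
plan(ths,np.minimum(88,ths-76))
```

```text
10.3 [0.6139 0.2375 0.1219] [-0.3 -0.7  0.7]
163.0 [0, 2, -2] [-0.7, 0.1, 0.1]
164.2 [0, 1, -3] [-1.0, 0.2, 0.0]
165.4 [0, 1, -4] [0.0, -0.0, 0.0]
166.6 [0, 1, -4] [0.0, -0.0, 0.0]
167.8 [0, 1, -3] [0.0, -0.0, 0.0]
169.0 [0, 1, -4] [0.0, -0.0, 0.0]
170.2 [1, 1, -4] [0.0, -0.0, 0.0]
171.4 [0, 0, -3] [0.0, -0.0, 0.0]
172.6 [0, 1, -4] [0.0, -0.0, 0.0]
173.8 [0, 0, -4] [0.0, -0.0, 0.0]
175.0 [0, 1, -4] [0.0, -0.0, 0.0]
176.2 [0, 0, -3] [0.0, -0.0, 0.0]
177.4 [0, 1, -4] [0.0, -0.0, 0.0]
178.6 [0, 0, -4] [0.0, -0.0, 0.0]
179.8 [0, 0, -4] [0.0, -0.0, 0.0]
181.0 [0, 0, -3] [0.0, -0.0, 0.0]
```

Emit:
{"name": "arm_command", "arguments": {"steps": [{"delta_pos":[0,2,-2],"dr":[-0.7,0.1,0]},{"delta_pos":[0,1,-3],"dr":[-1,0.2,0]},{"delta_pos":[0,1,-4],"dr":[0,0,0]},{"delta_pos":[0,1,-4],"dr":[0,0,0]},{"delta_pos":[0,1,-3],"dr":[0,0,0]},{"delta_pos":[0,1,-4],"dr":[0,0,0]},{"delta_pos":[1,1,-4],"dr":[0,0,0]},{"delta_pos":[0,0,-3],"dr":[0,0,0]},{"delta_pos":[0,1,-4],"dr":[0,0,0]},{"delta_pos":[0,0,-4],"dr":[0,0,0]},{"delta_pos":[0,1,-4],"dr":[0,0,0]},{"delta_pos":[0,0,-3],"dr":[0,0,0]}]}}

```text
time_s: 11.5
position: [0.615, 0.2471, 0.0792]
tool_rot: [[0.989, -0.148, 0.003], [-0.148, -0.988, 0.036], [-0.002, -0.036, -0.999]]
ft_force: [0.0, 0.5, 1.6]
grip_width: 0.0001
```

Emit:
{"name": "arm_command", "arguments": {"steps": [{"delta_pos":[0,0,-2],"dr":[0,0,0]},{"delta_pos":[0,0,-2],"dr":[0,0,0]},{"delta_pos":[0,0,0],"dr":[0,0,0]}]}}

```text
time_s: 11.8
position: [0.6148, 0.247, 0.0753]
tool_rot: [[0.989, -0.148, 0.003], [-0.148, -0.988, 0.036], [-0.002, -0.036, -0.999]]
ft_force: [-0.2, -0.3, -0.1]
grip_width: 0.0001
```

Emit:
{"name": "arm_command", "arguments": {"steps": [{"delta_pos":[0,0,-2],"dr":[0,0,0]},{"delta_pos":[0,0,-2],"dr":[0,0,0]}]}}

```text
time_s: 12.0
position: [0.6151, 0.2471, 0.0717]
tool_rot: [[0.989, -0.148, 0.004], [-0.148, -0.988, 0.036], [-0.001, -0.036, -0.999]]
ft_force: [-0.1, 0.6, 0.4]
grip_width: 0.0001
```

Emit:
{"name": "arm_command", "arguments": {"steps": [{"delta_pos":[0,0,-2],"dr":[0,0,0]},{"delta_pos":[0,0,-1],"dr":[0,0,0]}]}}

```text
time_s: 12.2
position: [0.615, 0.247, 0.0684]
tool_rot: [[0.989, -0.148, 0.004], [-0.148, -0.988, 0.036], [-0.002, -0.036, -0.999]]
ft_force: [-0.0, 1.1, 0.3]
grip_width: -0.0003
```

Run:
```python
from plan import *
s=env.observe();print(s["position"],s["ft_force"])
b=env.get_image("scene");a=env.get_image("side")
f=lambda i:cv2.resize(i,(400,400),interpolation=cv2.INTER_CUBIC)
cv2.imwrite("pics/p7.png",cv2.convertScaleAbs(np.hstack([f(b[150:290,290:430]),f(a[130:290,240:400])]),alpha=1.4))
```

```text
[0.61499984 0.24697345 0.06842904] [-0.00415851  1.11174292  0.29486852]
```

View pics/p7.png

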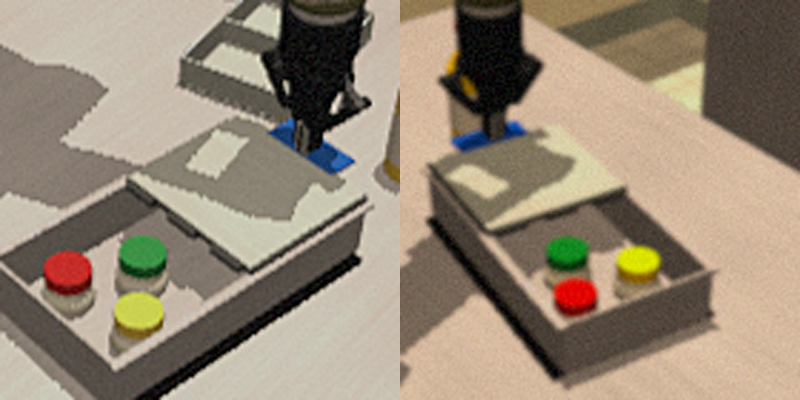

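The leaf is almost flat on the fixed half, with the tip on the tab and the cups in place. I'll press in small steps until the force rises.

Emit:
{"name": "arm_command", "arguments": {"steps": [{"delta_pos":[0,0,-1],"dr":[0,0,0]},{"delta_pos":[0,0,-1],"dr":[0,0,0]}]}}

```text
time_s: 12.5
position: [0.615, 0.247, 0.0674]
tool_rot: [[0.989, -0.148, 0.004], [-0.148, -0.988, 0.036], [-0.001, -0.036, -0.999]]
ft_force: [-4.3, -0.9, 12.1]
grip_width: 0.0003
```

Emit:
{"name": "arm_command", "arguments": {"steps": [{"delta_pos":[0,0,-1],"dr":[0,0,0]},{"delta_pos":[0,0,-1],"dr":[0,0,0]}]}}

```text
time_s: 12.7
position: [0.6152, 0.247, 0.0672]
tool_rot: [[0.989, -0.148, 0.005], [-0.148, -0.988, 0.036], [0.0, -0.036, -0.999]]
ft_force: [-7.6, -3.3, 22.1]
grip_width: 0.0001
```

Emit:
{"name": "arm_command", "arguments": {"steps": [{"delta_pos":[0,0,-1],"dr":[0,0,0]},{"delta_pos":[0,0,-1],"dr":[0,0,0]}]}}

```text
time_s: 12.9
position: [0.6153, 0.247, 0.067]
tool_rot: [[0.989, -0.148, 0.007], [-0.148, -0.988, 0.036], [0.001, -0.037, -0.999]]
ft_force: [-12.4, -4.3, 34.0]
grip_width: 0.0004
```

The arm is firmly against the stop: 34 N with no further motion. Now I'll lift clear.

Emit:
{"name": "arm_command", "arguments": {"steps": [{"delta_pos":[0,0,2],"dr":[0,0,0]},{"delta_pos":[0,0,4],"dr":[0,0,0]},{"delta_pos":[0,0,8],"dr":[0,0,0]},{"delta_pos":[0,0,15],"dr":[0,0,0]},{"delta_pos":[0,0,20],"dr":[0,0,0]},{"delta_pos":[0,0,20],"dr":[0,0,0]},{"delta_pos":[0,0,20],"dr":[0,0,0]},{"delta_pos":[0,-10,20],"dr":[0,0,0]},{"delta_pos":[-10,-20,20],"dr":[0,0,0]},{"delta_pos":[-10,-20,10],"dr":[0,0,0]},{"delta_pos":[0,0,0],"dr":[0,0,0]},{"delta_pos":[0,0,0],"dr":[0,0,0]},{"delta_pos":[0,0,0],"dr":[0,0,0]}]}}

```text
time_s: 14.2
position: [0.595, 0.1975, 0.2009]
tool_rot: [[0.989, -0.148, 0.002], [-0.148, -0.988, 0.036], [-0.003, -0.036, -0.999]]
ft_force: [0.4, 1.1, -0.5]
grip_width: -0.0001
```

Run:
```python
from plan import *
s=env.observe();print(s["time_s"],s["position"],s["ft_force"])
b=env.get_image("scene");a=env.get_image("side")
# expected flat-leaf corners (top ~.081) and tab corners
for n,im,o,k in(("scene",b,(290,150),400/140),("side",a,(240,130),400/160)):
    im=im[o[1]:o[1]+int(400/k),o[0]:o[0]+int(400/k)];im=cv2.convertScaleAbs(cv2.resize(im,(400,400),interpolation=cv2.INTER_CUBIC),alpha=1.4)
    for x,y in((-.085,.16),(.085,.16),(-.045,.195),(.045,.195)):
        u=(proj(n,world(V,np.array([x,y,.081])))-o)*k;cv2.circle(im,tuple(int(t) for t in u),4,(0,0,255),1)
    if n=="scene":A=im
cv2.imwrite("pics/p8.png",np.hstack([A,im]))
```

```text
14.2 [0.59498038 0.19749899 0.20087377] [ 0.4437037   1.09748928 -0.51885791]
```

View pics/p8.png

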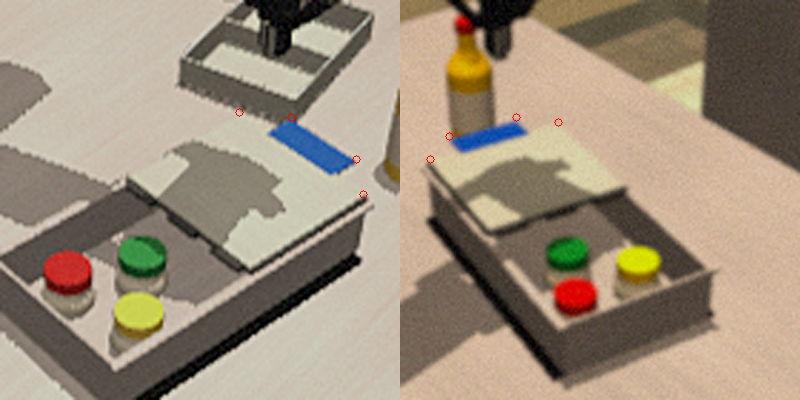

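```bash
python3 -c "
from rig import env
print(env.close_job())"
```

```text
the job is handed in; nothing more can be done
None
```

The leaf is open and lying flat on the fixed half, and I've handed the job in at about 14 s of robot time. I pushed it up by the blue tab with the fingers shut, turned it over its spine at about 25°/s, and slowed for the last few degrees. I then pressed it down and lifted the arm clear.

**Last checks:**
- **Pressed flat:** in the final press the force rose to 34 N with almost no further motion, so the leaf was on its stop.
- **Final position:** in the last pictures the leaf's edge and tab are within about 2 px of where a flat leaf should appear, on the low side.
- **Other things:** the three cups stand upright in the pan, and the tray and bottle look unmoved. The spatula and bowl were outside the last pictures, so I didn't recheck them at the end.
- **Arm:** it finished clear of everything, with about 1 N on the wrist, which is within the sensor noise.

**Disagreements:**
- **Fingertip position:** both cameras showed the fingertips about 34 mm farther back along the tool than the stated 22 mm ahead of the TCP. I used 12 mm behind the TCP instead, and the later pictures agreed with that. At the stop, the tip read about 79 mm above the counter, close to the expected height.
- **Push force:** the wrist readings while lowering were mostly too noisy to show the 2–4 N push. For that stage I relied on the pictures.

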